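# Fit the vial carrier on the stirrer's flatted post

## Robot

A 7-joint arm with a two-finger parallel gripper is mounted at the origin on the work surface. World frame = base frame: x ahead of the robot, y to its left, z up, the work surface at z = 0. Lengths are in m, angles in rad, forces in N, time in s.
With the tool pointing down it reaches from about 0.4 to 0.85 m from the base axis. Payload 4.5 kg.
Tool frame: the origin (TCP) lies midway between the tips of the shut fingers; the grasp point (between the pads) lies 19 mm behind it; z points along the fingers, y is the line along which they close (so a half turn about z gives the same grasp; the last joint's range is limited). The gripper opens to 85 mm and grips with 20 to 120 N. Pads are 22 mm wide; open, the fingers measure 114 mm over their backs; the gripper's body (76 mm by 85 mm) begins 54 mm behind the grasp point. The pads swing forward as they close: fully open they stand 13 mm farther back than shut.
Start: joints at [-1.31, 0.689, -0.195, 1.565, 0.157, 0.902, -0.215], TCP at [0.141, 0.609, 0.231] pointing down, gripper open.
Joint ranges: [-3.01, 3.01], [-0.46, 2.08], [-1.47, 1.51], [0.13, 2.56], [-1, 4.14], [0.04, 2.09], [-2.66, 2.66]. Speed limits (rad/s): [2.57, 2.57, 3.14, 3.14, 3.14, 3.14, 3.14].

## Interface

Orientations are given as a unit quaternion [w, x, y, z].
In Python, from rig import r gives the robot as it stands.
- The arm moves only by the shell command python3 -m creep 'ROWS' [FORCE]. ROWS is JSON, a list of rows, each a list of 3 entries, a list of its own where there are three numbers: the shift along the world's x, y, z in m, then the turn, a rotation vector about the world's x, y, z in degrees, then the opening, from 0 (shut) to 1 (fully open). In form: [[[dx, dy, dz], [wx, wy, wz], jaw], ...]. A call has exactly 8 rows; each row is the pose to reach, as a shift and turn from the pose commanded when the call began; what a row does not reach only later rows make up. A row lasts 1/12 s, in which the tool goes at most 41.7 mm and 7.16 degrees, less where a joint would pass 70% of its speed; a pose out of reach is approached as far as the arm can. A call with a gripper value outside its range is refused whole. The fingers move at their own pace and stop on an object; FORCE is the grip in N (left out, the last holds). Time passes only in rows, so rows that repeat a pose let the fingers close, or fill a call up. It gives the time, the measured TCP pose, the force, the opening and the grip force at its end, in the units of the state.
- r.sense(): the state, without advancing time (a new reading comes with each control period).
- r.grab_frame(name): name is "scene" or "top" or "wrist"; returns a dict with "image" (384x512x3 uint8, red, green, blue), "fx", "fy", "cx", "cy" (pixels), "R" (3x3) and "t" (3): a world point X has camera coordinates R X + t. Camera axes: x right, y down, z forward; pixel columns grow to the right and rows downward; lengths in m; the calibration is good to about 2 mm. The wrist camera is an equidistant fisheye: a pixel r from the principal point sees the ray r / f radians off the axis. A picture is of the moment at which its call begins. There is no depth.
- r.close_job(): hands the job in; it is judged then, once.
The state is a dict: "time": time; "joint_positions": joint angles; "dq": joint speeds; "effort": joint torques, N m; "ee_pos": TCP position; "orientation": TCP orientation; "ft_force": force on the tool from outside, world axes, zero at the start; "torque": the same for the moment, N m; "width": opening from 0.0 (shut) to 1.0 (fully open); "gripper_force": force on a finger pad.
Only numpy, scipy, OpenCV 4.12 (cv2) and the standard library are available. Lean on these libraries where they do the work, as an engineer would, in place of code of your own. Each camera call takes 0.05 s, during which the arm holds its last target. There are 200 camera calls.

## Task

Draw the blue vial carrier out of its low rack (its red fin sticks out for this), lay it flat on the green mat and let go of it. Then take it by the metal hub instead, turn it so that its D-shaped bore matches the flat of the stirrer's post, lower it over the post, still holding the hub, until it sits flush on the white plate, and let go. Leave the vials and the bottle standing where they are.

Things in the scene. Friction and masses are not known exactly. Their poses are not given: they have to be found in the camera images.
- carrier: Loose vial carrier, 0.18 to 0.26 kg: blue plastic disc 96 mm across, 8 mm thick, dark vial wells on top, metal hub in the middle, red fin at the rim. Origin: centre of the disc's underside, on the hub's axis; z up. A D bore runs right through along the axis: radius 11.2 mm, its flat on the -x side 7.2 mm from the axis, 2 mm chamfer at the underside. The fin is on the same -x side as the flat.
- hub: The carrier's aluminium hub, rigid with the carrier, same origin and axes: round, 36 mm across, from 8 mm (disc's top) to 44 mm above the disc's underside, the D bore open at its top.
- fin: The carrier's red fin, rigid with the carrier, same origin and axes (the carrier's, not the fin's middle): an upright plate 10 mm thick (y), at x = -46 to -68 mm, 8 to 38 mm above the disc's underside, on a 24 mm wide, 8 mm thick blue tab.
- rack: Fixed white rack, origin on the bench, open to -x. Floor top 10 mm high, x = -45 to 70 mm; side walls (inner faces y = +-62) and clear roof (62 to 67 mm high) only from x = -18 to 70; back wall's face x = 64. At the start the carrier lies on the floor, axis within 3 mm of the origin, fin to -x within 0.1 rad: the hub is under the roof, 8 mm to spare, out of reach; the fin sticks out in front.
- mat: Fixed green mat, 150 x 150 x 4 mm. Origin: centre of its underside, on the bench; its top is at 4 mm.
- stirrer: Fixed blue hotplate stirrer, 240 (x) x 160 (y) mm, 86 mm high. Origin on the bench, 10 mm in front (-x) of the centre of the 150 mm square white plate whose top is 86 mm above the bench. Two black control knobs are on its front (-x) end, up to 88 mm high.
- post: Fixed steel post upright on the stirrer's white plate, 34 mm high, D section: radius 10 mm, one flat on its -x side 6 mm from the axis; the last 6 mm taper by 2 mm. Origin: on its axis at the plate's top. A red line on the plate runs out from the flat along -x. The carrier is seated when its origin and axes coincide with the post's: fin over the red line.
- vial_a: Loose glass vial with a pink band and a metal cap, 26 mm across, 60 mm tall, standing. Origin: centre of its underside. Not to be disturbed.
- vial_b: The other, equal vial. Not to be disturbed.
- reagent: Loose amber bottle with a blue cap, 54 mm across, 105 mm tall, standing. Origin: centre of its underside. Not to be disturbed.
Mind the look-alikes: they are no part of the job. Of the things shaped like the mat, the green one is meant. Several things have the shape of the carrier; the one meant has the colours described above.

How it is judged:
By the outcome, as a careful person would: the job done as asked, in the order asked, and still so for the second after the job is handed in, with the robot touching nothing.
It also fails if it takes over 67 s, if anything falls off the work surface, if the arm or the gripper's body presses on something with over 40 N, if the wrist force passes 120 N, or if a joint passes its speed limit or range.

## Working session

There is one attempt and no reset: what is moved stays moved. The work goes in short steps, Python scripts to look and compute and a shell command to move; the robot and the scene stay as the last step left them, time stands still between calls to the robot, and variables do not carry over. Pictures are saved under pics/ and viewed, at most 10 in all, crops included, and the job is handed in when it is done.

```bash
ls; mkdir -p pics
cat > h.py <<'E'
import numpy as np, cv2, pickle
from rig import r
def grab(n,tag):
    f=r.grab_frame(n); f={k:(np.array(v) if k in('image','R','t') else v) for k,v in f.items()}; f['name']=n
    cv2.imwrite(f'pics/{tag}.png',f['image'][:,:,::-1]); pickle.dump(f,open(f'pics/{tag}.pkl','wb')); return f
def load(tag): return pickle.load(open(f'pics/{tag}.pkl','rb'))
def ray(f,u,v):
    x=(u-f['cx'])/f['fx']; y=(v-f['cy'])/f['fy']
    if f['name']=='wrist':
        th=np.hypot(x,y); d=np.array([x/th*np.sin(th),y/th*np.sin(th),np.cos(th)]) if th>1e-9 else np.array([0,0,1.])
    else: d=np.array([x,y,1.])
    d=f['R'].T@d; return -f['R'].T@f['t'], d/np.linalg.norm(d)
def onz(f,u,v,z):
    o,d=ray(f,u,v); return o+d*(z-o[2])/d[2]
def tri(*a):
    A=np.zeros((3,3));b=np.zeros(3);L=[ray(*q) for q in a]
    for o,d in L:
        P=np.eye(3)-np.outer(d,d);A+=P;b+=P@o
    X=np.linalg.solve(A,b); return X,[np.linalg.norm(np.cross(X-o,d)) for o,d in L]
E
python3 - <<'E'
from h import *
np.set_printoptions(precision=4,suppress=True)
a=grab('scene','s0');b=grab('top','t0')
for f in(a,b):print(f['fx'],f['cx'],f['cy'],-f['R'].T@f['t'],f['R'][2])
s=r.sense();print(s)
E
```

```text
pics
402.0040304595554 254.9027337965622 186.78052329608528 [ 1.323  -0.2304  0.7732] [-0.7501  0.1597 -0.6417]
422.0517789533596 258.4572768976762 189.20712232521927 [ 0.2906 -0.0879  1.2174] [ 0.176   0.0199 -0.9842]
{'time': 0.1, 'joint_positions': array([-1.3103,  0.6899, -0.1945,  1.5662,  0.1573,  0.9025, -0.2151]), 'dq': array([-0.0011, -0.0026,  0.0016, -0.0026, -0.0014,  0.0004,  0.0001]), 'effort': array([ -0.0041, -54.0605,  -1.2717, -15.8986,   0.0094,   0.0044,
         0.    ]), 'ee_pos': array([0.1404, 0.6084, 0.2305]), 'orientation': array([-0.    ,  0.1131,  0.9936, -0.0008]), 'ft_force': array([-0.5477,  0.3301,  0.3861]), 'torque': array([-0.0444, -0.0105,  0.0332]), 'gripper_force': 0.0, 'width': 1.0034795604228695}
```

View pics/s0.png

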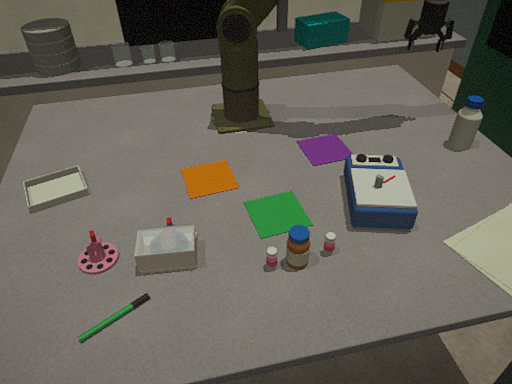

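View pics/t0.png

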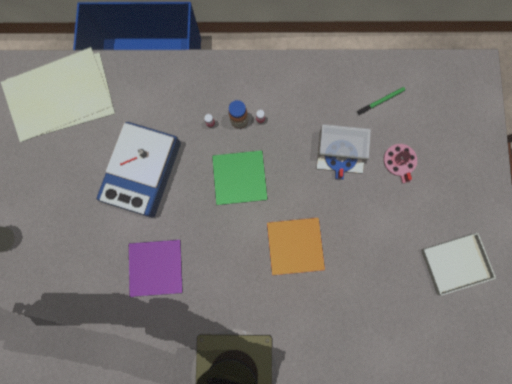

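The scene view shows the carrier's fin at about (169,223), rack (166,250), green mat (278,214), post (379,181), vials (271,258) and (330,242), and bottle (298,248). In the top view the fin is at (340,173), rack (345,145), mat (240,177), post (143,153), red line (128,160), vials (209,121) and (260,117), and bottle (238,113).

Run:
```python
from h import *
np.set_printoptions(precision=4,suppress=True)
a=load('s0');b=load('t0')
def mask(f,kind,box):
    x0,y0,x1,y1=box;h=cv2.cvtColor(f['image'],cv2.COLOR_RGB2HSV).astype(int);H,S,V=h[...,0],h[...,1],h[...,2]
    m={'red':((H<8)|(H>172))&(S>150)&(V>80),'green':(H>45)&(H<75)&(S>120)}[kind]
    o=np.zeros(m.shape,np.uint8);o[y0:y1,x0:x1]=m[y0:y1,x0:x1];return o
def rect(m):
    c=max(cv2.findContours(m,0,1)[0],key=cv2.contourArea) ;return cv2.minAreaRect(np.vstack(cv2.findContours(m,0,1)[0])),c
fa=mask(a,'red',(155,210,185,232));fb=mask(b,'red',(330,160,350,182))
for m in(fa,fb):
    ys,xs=np.nonzero(m);print('fin',len(xs),xs.mean(),ys.mean(),xs.min(),xs.max(),ys.min(),ys.max())
c=[np.array(np.nonzero(m))[::-1].mean(1) for m in(fa,fb)]
print(tri((a,*c[0]),(b,*c[1])))
for f,n in((a,'s'),(b,'t')):
    m=mask(f,'green',(230,180,320,240) if n=='s' else (200,140,280,215))
    cc=max(cv2.findContours(m,0,1)[0],key=cv2.contourArea)
    q=cv2.approxPolyDP(cc,5,True)[:,0];print('mat',q.tolist());P=np.array([onz(f,*p,.004) for p in q]);print(P[:,:2],P.mean(0))
ra=mask(a,'red',(375,170,400,190));rb=mask(b,'red',(115,148,142,168))
for m,f in((ra,a),(rb,b)):
    ys,xs=np.nonzero(m);print('line');P=np.array([onz(f,x,y,.086) for x,y in zip(xs,ys)])
    l=cv2.fitLine(P[:,:2].astype(np.float32),2,0,.01,.01).ravel();t=(P[:,:2]-l[2:])@l[:2];print(l[:2],np.degrees(np.arctan2(l[1],l[0])),l[2:]+l[:2]*t.min(),l[2:]+l[:2]*t.max(),len(xs))
A=cv2.resize(a['image'][140:280,130:430],None,fx=2.6,fy=2.6,interpolation=cv2.INTER_CUBIC)
B=np.hstack([cv2.resize(b['image'][115:225,90:190],None,fx=4,fy=4,interpolation=cv2.INTER_CUBIC),cv2.resize(b['image'][110:220,305:405],None,fx=4,fy=4,interpolation=cv2.INTER_CUBIC)])
cv2.imwrite('pics/cs.png',A[:,:,::-1]);cv2.imwrite('pics/ct.png',B[:,:,::-1])
```

```text
fin 27 168.5185185185185 220.37037037037038 167 170 217 224
fin 11 340.54545454545456 172.72727272727272 340 341 170 175
(array([ 0.5492, -0.296 ,  0.0431]), [np.float64(0.0006669942800157295), np.float64(0.0006669942800156533)])
mat [[291, 191], [244, 202], [261, 238], [294, 224], [312, 225]]
[[ 0.4676  0.0599]
 [ 0.4826 -0.0841]
 [ 0.629  -0.0689]
 [ 0.6     0.0289]
 [ 0.6147  0.0745]] [0.5588 0.0021 0.004 ]
mat [[246, 156]]
[[ 0.6075 -0.0257]] [ 0.6075 -0.0257  0.004 ]
line
[ 0.4042 -0.9147] -66.16163 [0.564  0.3203] [0.5819 0.2799] 18
lineTraceback (most recent call last):
  File "<stdin>", line 22, in <module>
IndexError: too many indices for array: array is 1-dimensional, but 2 were indexed
```

Run:
```python
from h import *
np.set_printoptions(precision=4,suppress=True)
a=load('s0');b=load('t0')
B=np.hstack([cv2.resize(b['image'][115:225,90:190],None,fx=4,fy=4,interpolation=cv2.INTER_CUBIC),cv2.resize(b['image'][115:225,305:405],None,fx=4,fy=4,interpolation=cv2.INTER_CUBIC)])
cv2.imwrite('pics/ct.png',B[:,:,::-1])
h=cv2.cvtColor(b['image'],cv2.COLOR_RGB2HSV)
print(h[177,240],h[160,128],h[173,340])
print('mat corners top',[onz(b,u,v,.004)[:2] for u,v in((213,155),(263,151),(266,199),(216,204))])
print('rack floor front corners',[onz(b,u,v,.010)[:2] for u,v in((318,170),(363,171))])
print('rack roof top', [onz(b,u,v,.067)[:2] for u,v in((322,126),(370,128),(369,158),(320,155))])
# vials / bottle top via two views
for n,p,q in(('va',(272,251),(209,117)),('vb',(330,236),(261,112)),('bot',(299,233),(237,106)),('post',(379,177),(141,151))):print(n,tri((a,*p),(b,*q)))
```

```text
[ 64 117 165] [  0  81 179] [  1 158 161]
mat corners top [array([0.6103, 0.0724]), array([ 0.6229, -0.076 ]), array([ 0.4788, -0.0856]), array([0.4634, 0.0598])]
rack floor front corners [array([ 0.5643, -0.2371]), array([ 0.5618, -0.368 ])]
rack roof top [array([ 0.6793, -0.2436]), array([ 0.6736, -0.3789]), array([ 0.5862, -0.3727]), array([ 0.5945, -0.2364])]
va (array([0.7054, 0.011 , 0.0424]), [np.float64(0.0705770662502408), np.float64(0.07057706625024072)])
vb (array([ 0.7335, -0.0056,  0.1025]), [np.float64(0.06944974781492275), np.float64(0.06944974781492268)])
bot (array([ 0.7246, -0.0032,  0.1045]), [np.float64(0.0008171654656263345), np.float64(0.0008171654656263359)])
post (array([0.5919, 0.2548, 0.116 ]), [np.float64(0.0013443054897358342), np.float64(0.0013443054897358492)])
```

View pics/ct.png

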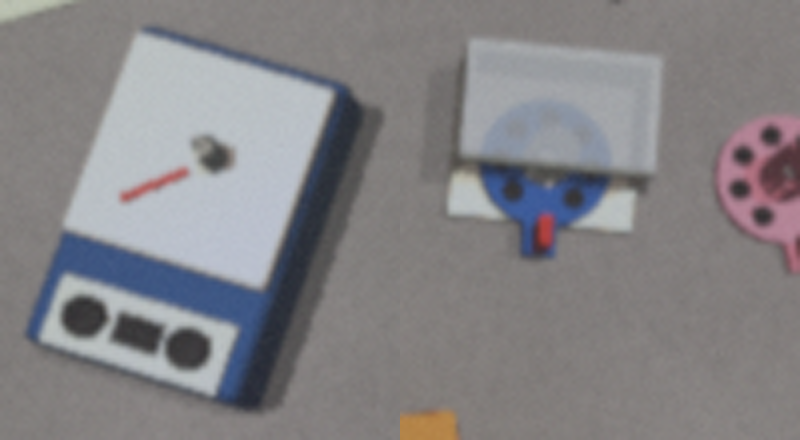

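The crop shows the post at about (142,153) with the red line running to the lower left. On the right, the fin at (340,173) points down out of the rack. I'll bring the wrist camera over the stirrer on the way.

```bash
python3 -m creep '[[[0.03,-0.025,0.01],[0,0,0],1],[[0.06,-0.05,0.02],[0,0,0],1],[[0.09,-0.075,0.03],[0,0,0],1],[[0.12,-0.1,0.04],[0,0,0],1],[[0.15,-0.125,0.05],[0,0,0],1],[[0.18,-0.15,0.06],[0,0,0],1],[[0.21,-0.175,0.07],[0,0,0],1],[[0.24,-0.2,0.08],[0,0,0],1]]'
python3 -m creep '[[[0.015,-0.025,0],[0,0,2],1],[[0.03,-0.05,0],[0,0,4],1],[[0.045,-0.075,0],[0,0,6],1],[[0.06,-0.1,0],[0,0,8],1],[[0.075,-0.125,0],[0,0,10],1],[[0.09,-0.15,0],[0,0,11],1],[[0.1,-0.17,0],[0,0,11],1],[[0.1,-0.17,0],[0,0,11],1]]'
python3 - <<'E'
from h import *
np.set_printoptions(precision=4,suppress=True)
w=grab('wrist','w0');print(w['fx'],w['cx'],w['cy'],-w['R'].T@w['t'],w['R'][2]);s=r.sense();print(s['time'],s['ee_pos'],s['orientation'],s['joint_positions'])
E
```

```text
time: 0.77
ee_pos: [0.3816, 0.4073, 0.3115]
orientation: [-0.0, 0.113, 0.994, -0.0]
ft_force: [0.7, 1.0, 1.2]
width: 1.002
gripper_force: 0.0
time: 1.43
ee_pos: [0.4833, 0.2324, 0.3107]
orientation: [0.0, 0.022, 1.0, -0.002]
ft_force: [0.4, 0.2, -0.6]
width: 1.002
gripper_force: 0.0
297.3186396354542 255.99864246421905 188.89086730029058 [0.4067 0.2366 0.4528] [ 0.2977 -0.0171 -0.9545]
1.4833 [0.4817 0.2357 0.3108] [-0.0002  0.0204  0.9998 -0.001 ] [-0.365   0.483  -0.2788  1.7217  0.1584  0.9603  0.8253]
```

View pics/w0.png

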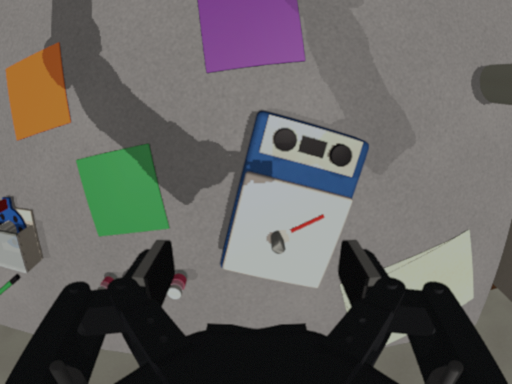

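The wrist view shows the post near (277,241) with the red line from (292,230) to (323,216). The mat is at (123,190) and the carrier with its rack is at the left edge.

```bash
cat >> h.py <<'E'
def hsv(f): return cv2.cvtColor(cv2.GaussianBlur(f['image'],(3,3),0),cv2.COLOR_RGB2HSV).astype(int)
def red(f,box,s=110):
    h=hsv(f);m=((h[...,0]<9)|(h[...,0]>171))&(h[...,1]>s);o=np.zeros(m.shape,np.uint8);x0,y0,x1,y1=box;o[y0:y1,x0:x1]=m[y0:y1,x0:x1];return o
def green(f,box):
    h=hsv(f);m=(h[...,0]>45)&(h[...,0]<80)&(h[...,1]>90);o=np.zeros(m.shape,np.uint8);x0,y0,x1,y1=box;o[y0:y1,x0:x1]=m[y0:y1,x0:x1];return o
def line(f,m,z):
    ys,xs=np.nonzero(m);P=np.array([onz(f,x,y,z)[:2] for x,y in zip(xs,ys)],np.float32)
    l=cv2.fitLine(P,2,0,.01,.01).ravel();t=(P-l[2:])@l[:2];return np.degrees(np.arctan2(l[1],l[0])),l[2:]+l[:2]*t.min(),l[2:]+l[:2]*t.max(),len(xs)
def rect(f,m,z):
    c=max(cv2.findContours(m,cv2.RETR_EXTERNAL,cv2.CHAIN_APPROX_NONE)[0],key=len)[:,0]
    P=np.array([onz(f,*p,z)[:2] for p in c],np.float32);return cv2.minAreaRect(P)
E
python3 - <<'E'
from h import *
np.set_printoptions(precision=4,suppress=True)
w=load('w0');t=load('t0');s=load('s0')
print('line w',line(w,red(w,(286,205,335,236)),.086))
print('line t',line(t,red(t,(115,148,142,168),60),.086))
print('mat w',rect(w,green(w,(60,130,180,245)),.004)); print('mat t',rect(t,green(t,(200,140,280,215)),.004))
h=hsv(w);m=((h[...,2]<150)).astype(np.uint8);print('\n'.join(''.join('%4d'%h[y,x,2] for x in range(264,294)) for y in range(226,258,1)))
hw=hsv(w);pm=((hw[...,1]<90)&(hw[...,2]>150)).astype(np.uint8); pm[:165]=0;pm[290:]=0;pm[:,:215]=0;pm[:,355:]=0
print('plate w',rect(w,pm,.086))
E
```

```text
line w (np.float32(-65.64282), array([0.5629, 0.3189], dtype=float32), array([0.5826, 0.2755], dtype=float32), 105)
line t (np.float32(-65.51943), array([0.563 , 0.3167], dtype=float32), array([0.5807, 0.2778], dtype=float32), 32)
mat w ((0.5447516441345215, -0.004484072327613831), (0.14760525524616241, 0.14803378283977509), 6.239917755126953)
mat t ((0.5440046191215515, -0.006286047399044037), (0.14583006501197815, 0.14574973285198212), 6.163878440856934)
 179 179 179 179 179 179 179 179 179 179 179 179 179 179 179 179 179 179 179 179 179 179 179 179 179 179 179 176 169 164
 179 179 179 179 179 179 179 179 179 179 179 179 179 180 179 179 179 179 179 179 179 179 179 179 179 178 174 163 155 154
 179 179 179 179 179 179 179 179 179 179 180 179 179 178 178 179 179 179 179 179 179 179 179 179 176 169 163 157 153 156
 179 179 179 179 179 179 179 180 179 179 177 173 169 167 169 173 176 177 177 177 177 178 179 179 174 166 161 159 161 164
 179 179 179 179 179 179 178 178 176 171 161 149 138 134 141 156 168 173 174 174 174 175 177 179 176 169 166 165 167 168
 179 179 179 179 178 174 170 166 1
[... 2644 characters left out ...]
 179 179 179 179 178 174 166 155 144 137 138 143 151 158 165 171 176 179 179 179 179 179 179 179 179 179
 179 179 179 179 179 179 179 179 179 179 176 172 166 161 159 162 167 171 175 178 179 179 179 179 179 179 179 179 179 179
 179 179 179 179 179 179 179 179 179 179 179 178 177 176 175 176 177 178 179 179 179 179 179 179 179 179 179 179 179 179
 179 179 179 179 179 179 179 179 179 179 179 179 179 179 179 179 179 179 179 179 179 179 179 179 179 179 179 179 179 179
 179 179 179 179 179 179 179 179 179 179 179 179 179 179 179 179 179 179 179 179 179 179 179 179 179 179 179 179 179 179
plate w ((0.5915825366973877, 0.2678939700126648), (0.1477118879556656, 0.14822356402873993), 73.0200424194336)
```

```bash
python3 -m creep '[[[0,-0.03,0],[0,0,0],1],[[0,-0.06,0],[0,0,0],1],[[0,-0.09,0],[0,0,0],1],[[0,-0.12,0],[0,0,0],1],[[0,-0.15,0],[0,0,0],1],[[0,-0.18,0],[0,0,0],1],[[0,-0.2,0],[0,0,0],1],[[0,-0.2,0],[0,0,0],1]]' | head -2
python3 -c "
from h import *
grab('wrist','w1')"
python3 -m creep '[[[0.005,-0.035,-0.005],[0,0,0],1],[[0.01,-0.07,-0.01],[0,0,0],1],[[0.01,-0.105,-0.02],[0,0,0],1],[[0.01,-0.14,-0.03],[0,0,0],1],[[0.01,-0.175,-0.04],[0,0,0],1],[[0.01,-0.21,-0.05],[0,0,0],1],[[0.01,-0.24,-0.06],[0,0,0],1],[[0.01,-0.24,-0.06],[0,0,0],1]]' | head -3
python3 - <<'E'
from h import *
np.set_printoptions(precision=4,suppress=True)
w=grab('wrist','w2');s=r.sense();print(s['time'],s['ee_pos'],s['orientation'],s['joint_positions'])
a=cv2.imread('pics/w1.png');b=cv2.imread('pics/w2.png');cv2.imwrite('pics/w12.png',cv2.resize(np.hstack([a,b]),(800,300)) if 0 else np.hstack([a[:300,240:],b[:300,100:500]])[:, :800])
print(onz(load('w0'),278,248.5,.12),onz(load('t0'),141,150.5,.12),onz(load('s0'),379,178,.12))
E
```

```text
time: 2.15
ee_pos: [0.4799, 0.0348, 0.311]
time: 2.87
ee_pos: [0.4893, -0.2062, 0.2492]
orientation: [-0.002, 0.021, 1.0, -0.001]
2.9167 [ 0.4902 -0.2024  0.25  ] [-0.001   0.0192  0.9998  0.0002] [ 0.4554  0.5446 -0.2398  1.8247  0.1734  0.7947  1.6593]
[0.5911 0.2551 0.12  ] [0.5917 0.2523 0.12  ] [0.6    0.2516 0.12  ]
```

View pics/w12.png

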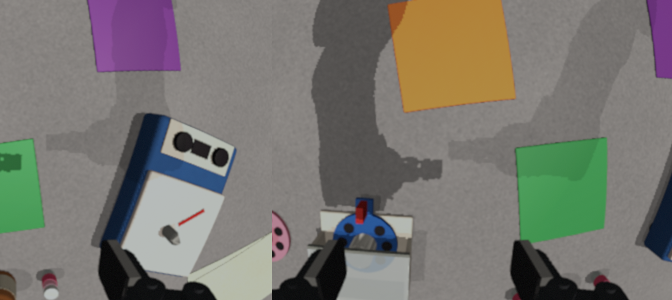

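Left (w1): the post is at full-image (412,235) with the line to its right. Right (w2): the fin is at (189,210), the rack floor edge at (193,212) and the mat at (390,190).

Run:
```python
from h import *
np.set_printoptions(precision=4,suppress=True)
w=load('w2');t=load('t0');s=load('s0');w0=load('w0');w1=load('w1')
m=red(w,(170,190,210,235),120);c=np.vstack(cv2.findContours(m,0,1)[0])[:,0]
ys,xs=np.nonzero(m);print('fin px',len(xs),xs.mean(),ys.mean(),xs.min(),xs.max(),ys.min(),ys.max())
print('fin w2+t0+s0',tri((w,xs.mean(),ys.mean()),(t,340.5,172.7),(s,168.5,220.4)))
print('fin at z.048',line(w,m,.048),rect(w,m,.048))
print('mat',rect(w,green(w,(320,120,480,250)),.004))
print('line w1',line(w1,red(w1,(415,200,460,230)),.086))
h=hsv(w1)
print('\n'.join(''.join('%4d'%h[y,x,2] for x in range(398,424)) for y in range(224,250,1)))
b=((h[...,0]>100)&(h[...,0]<125)&(h[...,1]>130)).astype(np.uint8)
hb=hsv(w);b=((hb[...,0]>100)&(hb[...,0]<125)&(hb[...,1]>130)).astype(np.uint8);b[:, :150]=0;b[:,240:]=0;b[:190]=0;b[270:]=0
ys,xs=np.nonzero(b);P=np.array([onz(w,x,y,.018) for x,y in zip(xs,ys)]);print('blue y range at disc top',P[:,1].min(),P[:,1].max(),'x',P[:,0].min(),P[:,0].max())
# rack floor front edge
fw=((hb[...,1]<60)&(hb[...,2]>150)).astype(np.uint8);ys,xs=np.nonzero(fw[190:300,140:245]);print(xs.min()+140,xs.max()+140,ys.min()+190)
for u,v in((152,212),(240,215),(229,216)): print(onz(w,u,v,.01),hb[v,u])
```

```text
fin px 174 188.51724137931035 211.9712643678161 183 193 201 222
fin w2+t0+s0 (array([ 0.5488, -0.2959,  0.0425]), [np.float64(0.0005509719631910222), np.float64(0.000884141629106625), np.float64(0.00047518325351776966)])
fin at z.048 (np.float32(-18.11597), array([ 0.5319, -0.2895], dtype=float32), array([ 0.5604, -0.2989], dtype=float32), 174) ((0.5457798838615417, -0.2948610186576843), (0.013091747649013996, 0.029265927150845528), 83.38890075683594)
mat ((0.5448079705238342, -0.0069390833377838135), (0.1477666199207306, 0.1481400728225708), 6.181423664093018)
line w1 (np.float32(-66.05157), array([0.5634, 0.3188], dtype=float32), array([0.5823, 0.2762], dtype=float32), 62)
 187 187 187 187 186 185 182 176 167 156 151 156 168 177 181 182 182 185 183 174 169 169 173 175 177 179
 187 187 187 185 181 173 162 146 127 111 105 116 138 161 175 181 182 185 185 177 172 173 176 179 180 181
 187 186 183 176 164 145 123 102  83  71  68  79 103 134 160 176 181 184 186 180 177 177 179 181 186 187
 186 183 173 160 141 114  87  70  61  58  57  61  75 100 132 159 175 182 186 185 182 180 183 186 187 
[... 1850 characters left out ...]
162 158 158 163 170 177 182 186 187 187 187
 187 187 187 187 187 187 187 187 187 187 187 187 187 186 184 182 179 179 180 182 185 186 187 187 187 187
 187 187 187 187 187 187 187 187 186 187 187 187 187 187 187 187 186 186 186 186 187 187 187 187 187 187
 187 187 187 187 187 187 187 187 186 187 187 187 187 187 187 187 187 187 187 187 187 187 187 187 187 187
 187 187 187 187 187 187 187 186 186 187 187 187 187 187 187 187 187 187 187 187 187 187 187 187 187 187
blue y range at disc top -0.3475721063342029 -0.2564313684848838 x 0.5373333860635834 0.6179570351078789
140 240 212
[ 0.5595 -0.3594  0.01  ] [ 33  19 165]
[ 0.5678 -0.2319  0.01  ] [ 13  16 112]
[ 0.5687 -0.2474  0.01  ] [ 21  28 119]
```

```bash
python3 - <<'E'
from h import *
np.set_printoptions(precision=4,suppress=True)
w0=load('w0');w1=load('w1')
print(tri((w0,277.5,247.5),(w1,414.5,240)))
# full silhouette extents perpendicular to view gives axis: project axis candidates
def pix(f,X):
    c=f['R']@np.array(X)+f['t'];th=np.arctan2(np.hypot(c[0],c[1]),c[2]);p=np.arctan2(c[1],c[0]);return f['cx']+f['fx']*th*np.cos(p),f['cy']+f['fy']*th*np.sin(p)
for f,box in((w0,(266,226,290,256)),(w1,(399,222,422,247))):
    h=hsv(f)[...,2];x0,y0,x1,y1=box;ys,xs=np.nonzero(h[y0:y1,x0:x1]<125);print('silh',xs.mean()+x0,ys.mean()+y0,len(xs))
    print([np.round(pix(f,(.5908,.2555,z)),1) for z in(.086,.103,.12)])
d=np.array([np.cos(np.radians(-65.8)),np.sin(np.radians(-65.8))]);p=np.array([.5631,.3188]);X=np.array([.5908,.2555]);t=(X-p)@d;print('on line:',p+t*d)
E
python3 -m creep '[[[0.01,-0.015,-0.02],[0,0,0],1],[[0.02,-0.03,-0.04],[0,0,-1],1],[[0.03,-0.045,-0.06],[0,0,-2],1],[[0.04,-0.06,-0.08],[0,0,-3],1],[[0.05,-0.075,-0.1],[0,0,-4],1],[[0.057,-0.091,-0.12],[0,0,-4],1],[[0.057,-0.091,-0.14],[0,0,-4],1],[[0.057,-0.091,-0.14],[0,0,-4],1]]'
```

```text
(array([0.593 , 0.2548, 0.1146]), [np.float64(0.0004030522888867542), np.float64(0.0004030522888866908)])
silh 276.78 239.92 200
[array([276.7, 236.4]), array([277.5, 242.2]), array([278.3, 248.3])]
silh 408.85492227979273 233.22279792746113 193
[array([406.6, 230. ]), array([411.6, 234.8]), array([416.8, 240. ])]
on line: [0.5914 0.2558]
time: 3.58
ee_pos: [0.5469, -0.2883, 0.1076]
orientation: [-0.003, 0.051, 0.999, 0.002]
ft_force: [-1.8, 0.8, -0.0]
width: 1.001
gripper_force: 0.0
```

```bash
python3 -m creep '[[[0.001,-0.001,-0.015],[0,0,0],1],[[0.002,-0.003,-0.03],[0,0,0],1],[[0.002,-0.003,-0.045],[0,0,0],1],[[0.002,-0.003,-0.06],[0,0,0],1],[[0.002,-0.003,-0.073],[0,0,0],1],[[0.002,-0.003,-0.083],[0,0,0],1],[[0.002,-0.003,-0.086],[0,0,0],1],[[0.002,-0.003,-0.086],[0,0,0],1]]'
python3 - <<'E'
from h import *
np.set_printoptions(precision=4,suppress=True)
w=grab('wrist','w3');s=r.sense();print(s['ee_pos'],s['orientation'])
E
```

```text
time: 4.25
ee_pos: [0.5494, -0.2941, 0.0247]
orientation: [-0.001, 0.052, 0.999, 0.0]
ft_force: [-0.6, -0.4, -0.1]
width: 0.998
gripper_force: 0.0
[ 0.5498 -0.2946  0.0254] [0.     0.0521 0.9986 0.0002]
```

View pics/w3.png

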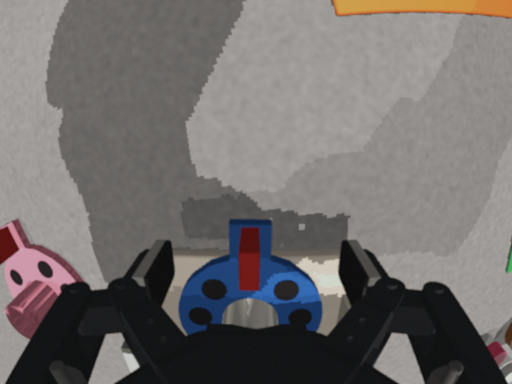

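The fin at (249,258) stands upright between the open fingers, midway and aligned. I'll close on it.

```bash
python3 -m creep '[[[0,-0.001,-0.003],[0,0,0],0.5],[[0,-0.001,-0.003],[0,0,0],0],[[0,-0.001,-0.003],[0,0,0],0],[[0,-0.001,-0.003],[0,0,0],0],[[0,-0.001,-0.003],[0,0,0],0],[[0,-0.001,-0.003],[0,0,0],0],[[0,-0.001,-0.003],[0,0,0],0],[[0,-0.001,-0.003],[0,0,0],0]]' 80
```

```text
time: 4.97
ee_pos: [0.5497, -0.2964, 0.0227]
orientation: [0.0, 0.052, 0.999, -0.0]
ft_force: [-0.1, -0.4, 3.3]
width: 0.101
gripper_force: 78.5
```

```bash
python3 -m creep '[[[-0.005,0,0.001],[0,0,0],0],[[-0.015,0.001,0.002],[0,0,0],0],[[-0.03,0.001,0.002],[0,0,0],0],[[-0.045,0.002,0.002],[0,0,0],0],[[-0.06,0.003,0.002],[0,0,0],0],[[-0.075,0.004,0.002],[0,0,0],0],[[-0.09,0.004,0.003],[0,0,0],0],[[-0.1,0.005,0.006],[0,0,0],0]]'
python3 -m creep '[[[-0.01,0.001,0.015],[0,0,0],0],[[-0.02,0.002,0.03],[0,0,0],0],[[-0.02,0.01,0.045],[0,0,0],0],[[-0.02,0.03,0.06],[0,0,0],0],[[-0.02,0.055,0.06],[0,0,0],0],[[-0.02,0.08,0.06],[0,0,0],0],[[-0.02,0.1,0.06],[0,0,0],0],[[-0.02,0.1,0.06],[0,0,0],0]]'
python3 - <<'E'
from h import *
np.set_printoptions(precision=4,suppress=True)
w=grab('wrist','w4');s=r.sense();print(s['ee_pos'],s['orientation'],s['torque'])
a=grab('scene','s4')['image'];w=w['image']
x=np.hstack([w[200:384,100:420],cv2.resize(a[140:260,130:330],(480,288))[:184]]) if 0 else np.hstack([w[150:384,100:420],cv2.resize(a[120:240,130:310],(351,234))])
cv2.imwrite('pics/v4.png',x[:,:,::-1])
E
```

```text
time: 5.63
ee_pos: [0.4461, -0.2906, 0.0276]
orientation: [-0.002, 0.053, 0.999, 0.001]
ft_force: [-1.2, -1.1, -2.4]
width: 0.096
gripper_force: 77.9
time: 6.3
ee_pos: [0.4288, -0.1853, 0.0882]
orientation: [-0.001, 0.049, 0.999, 0.002]
ft_force: [0.5, 0.3, -3.7]
width: 0.1
gripper_force: 78.3
[ 0.4289 -0.188   0.0882] [-0.001   0.0498  0.9988  0.0011] [-0.088   0.1292 -0.0116]
```

View pics/v4.png

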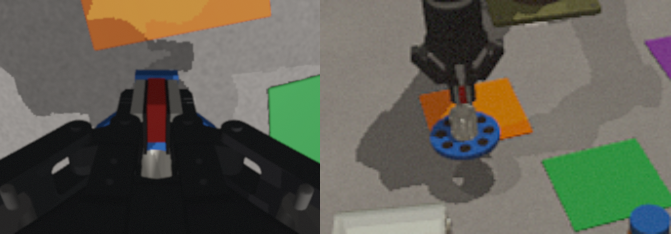

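The carrier hangs level from the fin in the gripper, clear of the rack. The mat is at lower right, free.

```bash
python3 -m creep '[[[0.01,0.03,0],[0,0,0],0],[[0.02,0.06,0],[0,0,0],0],[[0.03,0.09,0],[0,0,0],0],[[0.04,0.12,0],[0,0,0],0],[[0.05,0.15,0],[0,0,0],0],[[0.06,0.175,0],[0,0,0],0],[[0.066,0.188,0],[0,0,0],0],[[0.066,0.188,0],[0,0,0],0]]'
python3 -m creep '[[[0,0,-0.015],[0,0,0],0],[[0,0,-0.03],[0,0,0],0],[[0,0,-0.045],[0,0,0],0],[[0,0,-0.055],[0,0,0],0],[[0,0,-0.062],[0,0,0],0],[[0,0,-0.066],[0,0,0],0],[[0,0,-0.069],[0,0,0],0],[[0,0,-0.07],[0,0,0],0]]'
```

```text
time: 7.07
ee_pos: [0.4978, 0.0007, 0.0882]
orientation: [0.001, 0.05, 0.999, 0.001]
ft_force: [1.0, 1.1, -2.5]
width: 0.102
gripper_force: 78.5
time: 7.73
ee_pos: [0.4956, -0.0034, 0.0182]
orientation: [0.0, 0.053, 0.999, -0.0]
ft_force: [0.1, -0.2, -2.7]
width: 0.102
gripper_force: 78.5
```

Just above the mat. I'll ease down to contact, then open.

```bash
python3 -m creep '[[[0,0,-0.001],[0,0,0],0],[[0,0,-0.001],[0,0,0],0],[[0,0,-0.002],[0,0,0],0],[[0,0,-0.002],[0,0,0],0],[[0,0,-0.0025],[0,0,0],0],[[0,0,-0.0025],[0,0,0],0],[[0,0,-0.0025],[0,0,0],0],[[0,0,-0.0025],[0,0,0],0]]'
python3 -m creep '[[[0,0,0.001],[0,0,0],0.2],[[0,0,0.001],[0,0,0],0.4],[[0,0,0.001],[0,0,0],0.7],[[0,0,0.001],[0,0,0],1],[[0,0,0.001],[0,0,0],1],[[0,0,0.015],[0,0,0],1],[[0,0,0.03],[0,0,0],1],[[0,0,0.05],[0,0,0],1]]'
python3 -m creep '[[[0,0,0.03],[0,0,0],1],[[0,0,0.06],[0,0,0],1],[[-0.01,0,0.09],[0,0,0],1],[[-0.02,0,0.12],[0,0,0],1],[[-0.03,0,0.14],[0,0,0],1],[[-0.03,0,0.14],[0,0,0],1],[[-0.03,0,0.14],[0,0,0],1],[[-0.03,0,0.14],[0,0,0],1]]'
python3 - <<'E'
from h import *
np.set_printoptions(precision=4,suppress=True)
w=grab('wrist','w5');grab('top','t5');grab('scene','s5');s=r.sense();print(s['ee_pos'],s['orientation'],-w['R'].T@w['t'])
E
```

```text
time: 8.4
ee_pos: [0.4959, -0.0029, 0.0167]
orientation: [0.001, 0.052, 0.999, 0.0]
ft_force: [-1.1, 0.8, 5.3]
width: 0.095
gripper_force: 79.9
time: 9.07
ee_pos: [0.4947, -0.003, 0.0655]
orientation: [-0.001, 0.052, 0.999, -0.0]
ft_force: [-0.3, 0.5, 0.0]
width: 1.0
gripper_force: 0.0
time: 9.73
ee_pos: [0.4655, -0.003, 0.2053]
orientation: [-0.0, 0.052, 0.999, 0.0]
ft_force: [0.7, -0.2, -0.0]
width: 0.995
gripper_force: 0.0
[ 0.4653 -0.003   0.2047] [-0.001   0.0522  0.9986 -0.0001] [0.3895 0.0051 0.3475]
```

View pics/w5.png

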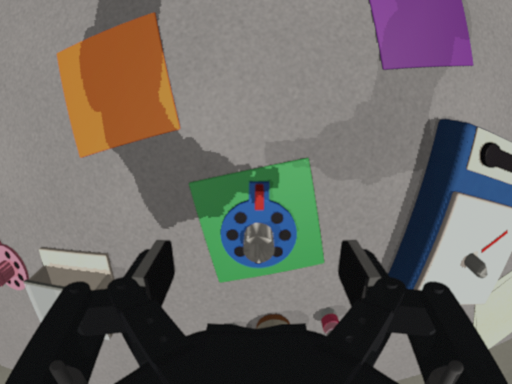

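The carrier lies flat on the mat, with its disc centre at about (259,232) and fin at (260,197).

Run:
```python
from h import *
np.set_printoptions(precision=4,suppress=True)
def blue(f,box):
    h=hsv(f);m=(h[...,0]>100)&(h[...,0]<125)&(h[...,1]>130);o=np.zeros(m.shape,np.uint8);x0,y0,x1,y1=box;o[y0:y1,x0:x1]=m[y0:y1,x0:x1];return o
def circ(f,m,z):
    c=np.vstack(cv2.findContours(m,0,1)[0]);hul=cv2.convexHull(c)[:,0]
    c=max(cv2.findContours(m,0,cv2.CHAIN_APPROX_NONE)[0],key=len)[:,0]
    P=np.array([onz(f,*p,z)[:2] for p in c]);ctr=P.mean(0)
    for _ in range(30):
        d=np.linalg.norm(P-ctr,axis=1);k=abs(d-.048)<.004;A=np.c_[2*P[k],np.ones(k.sum())];s=np.linalg.lstsq(A,(P[k]**2).sum(1),rcond=None)[0];ctr=s[:2]
    return ctr,np.sqrt(s[2]+ctr@ctr),k.sum()
w=load('w5');t=load('t5')
c,rad,n=circ(w,blue(w,(210,175,305,270)),.012);print('w',c,rad,n)
print('t',circ(t,blue(t,(215,150,265,205)),.012))
m=red(w,(240,175,275,215));ys,xs=np.nonzero(m);print('fin px',len(xs),xs.min(),xs.max(),ys.min(),ys.max());print(line(w,m,.042))
ys,xs=np.nonzero(red(load('s5'),(230,170,310,225)));u=xs.mean(),ys.mean();ys,xs=np.nonzero(red(t,(220,170,260,210)));v=xs.mean(),ys.mean()
ys,xs=np.nonzero(m);X=tri((load('s5'),*u),(t,*v),(w,xs.mean(),ys.mean()));print('fin',X,u,v); d=c-X[0][:2];print('yaw',np.degrees(np.arctan2(d[1],d[0])),np.linalg.norm(d))
hb=hsv(w);print('hub top guess',onz(w,258,249,.048))
h=hsv(w);g=((h[...,1]<70)).astype(np.uint8);print(h[225:262:3,259])
```

```text
w [ 0.5529 -0.009 ] 0.04691091027771062 189
t (array([0., 0.]), np.float64(0.0), np.int64(0))
fin px 178 255 262 185 209
(np.float32(-7.557607), array([ 0.48  , -0.0008], dtype=float32), array([ 0.5074, -0.0045], dtype=float32), 178)
fin (array([nan, nan, nan]), [np.float64(nan), np.float64(nan), np.float64(nan)]) (np.float64(273.85714285714283), np.float64(193.34285714285716)) (np.float64(nan), np.float64(nan))
yaw nan nan
hub top guess [ 0.5539 -0.0097  0.048 ]
[[ 21  22 115]
 [ 20  24  97]
 [ 20  18  84]
 [ 19  25  82]
 [ 19  21  96]
 [ 21  22  82]
 [ 21  22  80]
 [ 21  23  79]
 [ 21  22  81]
 [ 21  22  82]
 [ 21  22  83]
 [ 19  22  92]
 [ 21  19 136]]<stdin>:16: RuntimeWarning: Mean of empty slice.
  ret = ret.dtype.type(ret / rcount)
```

```bash
python3 -m creep '[[[0.015,-0.001,-0.01],[0,0,0],1],[[0.035,-0.003,-0.025],[0,0,0],1],[[0.055,-0.005,-0.045],[0,0,0],1],[[0.075,-0.006,-0.065],[0,0,0],1],[[0.087,-0.006,-0.085],[0,0,0],1],[[0.087,-0.006,-0.105],[0,0,0],1],[[0.087,-0.006,-0.12],[0,0,0],1],[[0.087,-0.006,-0.12],[0,0,0],1]]'
python3 -m creep '[[[0,0,-0.01],[0,0,0],1],[[0,0,-0.02],[0,0,0],1],[[0,0,-0.03],[0,0,0],1],[[0,0,-0.04],[0,0,0],1],[[0,0,-0.05],[0,0,0],1],[[0,0,-0.058],[0,0,0],1],[[0,0,-0.062],[0,0,0],1],[[0,0,-0.062],[0,0,0],1]]'
```

```text
time: 10.55
ee_pos: [0.5501, -0.009, 0.0818]
orientation: [-0.004, 0.052, 0.999, -0.0]
ft_force: [-0.4, -0.6, -0.5]
width: 1.0
gripper_force: 0.0
time: 11.22
ee_pos: [0.5519, -0.0089, 0.0228]
orientation: [-0.001, 0.052, 0.999, -0.0]
ft_force: [0.5, 0.1, -0.6]
width: 0.998
gripper_force: 0.0
```

```bash
python3 -m creep '[[[0.001,0,0],[0,0,0],0.7],[[0.001,0,0],[0,0,0],0.5],[[0.001,0,0],[0,0,0],0.4],[[0.001,0,0],[0,0,0],0.3],[[0.001,0,0],[0,0,0],0.3],[[0.001,0,0],[0,0,0],0.3],[[0.001,0,0],[0,0,0],0.3],[[0.001,0,0],[0,0,0],0.3]]' 70
python3 -m creep '[[[0,0,0.015],[0,0,0],0.3],[[0,0,0.03],[0,0,0],0.3],[[0,0,0.06],[0,0,0],0.3],[[0,0,0.09],[0,0,0],0.3],[[0,0,0.12],[0,0,0],0.3],[[0,0,0.15],[0,0,0],0.3],[[0,0,0.165],[0,0,0],0.3],[[0,0,0.165],[0,0,0],0.3]]'
```

```text
time: 11.88
ee_pos: [0.5539, -0.0091, 0.0246]
orientation: [0.001, 0.052, 0.999, -0.0]
ft_force: [-0.7, -0.4, 4.8]
width: 0.396
gripper_force: 69.9
time: 12.55
ee_pos: [0.5556, -0.009, 0.1922]
orientation: [0.003, 0.052, 0.999, 0.0]
ft_force: [0.9, 0.2, -2.2]
width: 0.395
gripper_force: 70.4
```

```bash
python3 -m creep '[[[0,0.02,0],[0,0,-3],0.3],[[0,0.04,0],[0,0,-7],0.3],[[0,0.06,0],[0,0,-11],0.3],[[0,0.08,0],[0,0,-15],0.3],[[0.005,0.1,0],[0,0,-19],0.3],[[0.01,0.12,0],[0,0,-23],0.3],[[0.015,0.14,0],[0,0,-27],0.3],[[0.02,0.16,0],[0,0,-31],0.3]]' | head -2
python3 -m creep '[[[0.003,0.02,0],[0,0,-4],0.3],[[0.006,0.04,0],[0,0,-8],0.3],[[0.009,0.06,0],[0,0,-12],0.3],[[0.012,0.08,0],[0,0,-16],0.3],[[0.015,0.095,0],[0,0,-20],0.3],[[0.017,0.105,0],[0,0,-24],0.3],[[0.017,0.105,0],[0,0,-28],0.3],[[0.017,0.105,0],[0,0,-29],0.3]]' |head -3
python3 -m creep '[[[0,0,0],[0,0,0],0.3],[[0,0,0],[0,0,0],0.3],[[0,0,0],[0,0,0],0.3],[[0,0,0],[0,0,0],0.3],[[0,0,0],[0,0,0],0.3],[[0,0,0],[0,0,0],0.3],[[0,0,0],[0,0,0],0.3],[[0,0,0],[0,0,0],0.3]]'
python3 - <<'E'
from h import *
np.set_printoptions(precision=4,suppress=True)
w=grab('wrist','w6');grab('top','t6');grab('scene','s6');s=r.sense();print(s['ee_pos'],s['orientation'])
q=s['orientation'];print('tool yaw-90',np.degrees(2*np.arctan2(q[2],q[1]))-180+90-90 , 'tool y angle',np.degrees(np.arctan2(q[2]**2-q[1]**2,2*q[1]*q[2])))
a=load('s6')['image'];x=np.hstack([w['image'][100:384,80:432],cv2.resize(a[100:240,300:500],(406,284))]);cv2.imwrite('pics/v6.png',x[:,:,::-1])
E
```

```text
time: 13.22
ee_pos: [0.5724, 0.1517, 0.1869]
time: 13.88
ee_pos: [0.589, 0.2568, 0.1864]
orientation: [-0.001, 0.545, 0.839, -0.002]
time: 14.55
ee_pos: [0.5905, 0.256, 0.1889]
orientation: [0.0, 0.545, 0.839, 0.0]
ft_force: [0.2, -0.4, -2.3]
width: 0.4
gripper_force: 70.4
[0.5905 0.256  0.1889] [0.     0.5446 0.8387 0.0001]
tool yaw-90 -65.988084320903 tool y angle 24.011915679096987
```

View pics/v6.png

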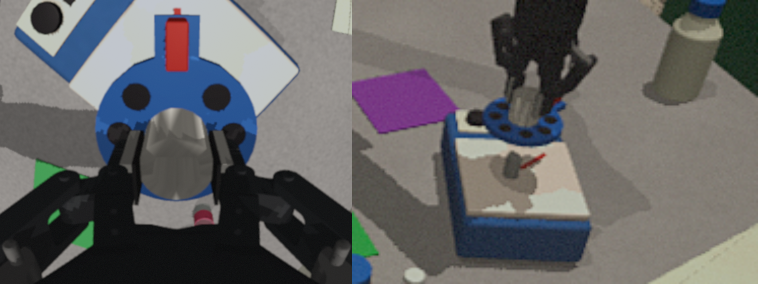

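Left: the held carrier's fin is at full-image (257,145), directly in line with the tip of the red line at (257,111). Right: the carrier is above the post.

Run:
```python
from h import *
np.set_printoptions(precision=4,suppress=True)
w=load('w6')
m=red(w,(240,116,275,180));ys,xs=np.nonzero(m);print('fin px',len(xs),xs.min(),xs.max(),ys.min(),ys.max());print('fin',line(w,m,.206),rect(w,m,.206))
for y in range(118,170,8): 
    x=np.nonzero(m[y])[0]; print(y,x.min() if len(x) else None,x.max() if len(x) else None)
h=hsv(w);b=((h[...,0]>100)&(h[...,0]<125)&(h[...,1]>130)).astype(np.uint8);b[:165]=0;b[240:]=0;b[:,:170]=0;b[:,345:]=0
c=np.vstack(cv2.findContours(b,0,cv2.CHAIN_APPROX_NONE)[0])[:,0]
for z in(.1763,):
    P=np.array([onz(w,*p,z)[:2] for p in c]);ctr=np.array([.5905,.256])
    for _ in range(30):
        d=np.linalg.norm(P-ctr,axis=1);k=abs(d-.048)<.004;A=np.c_[2*P[k],np.ones(k.sum())];s=np.linalg.lstsq(A,(P[k]**2).sum(1),rcond=None)[0];ctr=s[:2]
    print('disc',ctr,np.sqrt(s[2]+ctr@ctr),k.sum())
m=red(w,(245,105,270,116),60);ys,xs=np.nonzero(m);print('line tip',xs.mean(),ys.mean(),xs.min(),xs.max(),ys.min(),ys.max(),onz(w,xs.mean(),ys.mean(),.086))
```

```text
fin px 1124 246 267 119 170
fin (np.float32(-65.9857), array([0.5627, 0.318 ], dtype=float32), array([0.5717, 0.2979], dtype=float32), 1124) ((0.5671969652175903, 0.3079770803451538), (0.009074916131794453, 0.022030314430594444), 24.027729034423828)
118 None None
126 246 267
134 246 267
142 246 267
150 246 267
158 246 267
166 246 267
disc [0.5907 0.2543] 0.04703700983407183 214
line tip 256.9268292682927 110.5609756097561 254 260 108 113 [0.5637 0.3174 0.086 ]
```

```bash
python3 -m creep '[[[0.0005,-0.0005,-0.008],[0,0,0],0.3],[[0.0005,-0.0005,-0.016],[0,0,0],0.3],[[0.0005,-0.0005,-0.024],[0,0,0],0.3],[[0.0005,-0.0005,-0.032],[0,0,0],0.3],[[0.0005,-0.0005,-0.04],[0,0,0],0.3],[[0.0005,-0.0005,-0.045],[0,0,0],0.3],[[0.0005,-0.0005,-0.047],[0,0,0],0.3],[[0.0005,-0.0005,-0.047],[0,0,0],0.3]]'
python3 -m creep '[[[0,0,-0.001],[0,0,0],0.3],[[0,0,-0.002],[0,0,0],0.3],[[0,0,-0.003],[0,0,0],0.3],[[0,0,-0.004],[0,0,0],0.3],[[0,0,-0.005],[0,0,0],0.3],[[0,0,-0.006],[0,0,0],0.3],[[0,0,-0.006],[0,0,0],0.3],[[0,0,-0.006],[0,0,0],0.3]]'; python3 -c "
from rig import r;s=r.sense();print(s['ft_force'],s['torque'])"
```

```text
time: 15.37
ee_pos: [0.5907, 0.2553, 0.141]
orientation: [-0.0, 0.545, 0.839, -0.001]
ft_force: [0.3, -0.5, -2.3]
width: 0.401
gripper_force: 70.4
time: 16.03
ee_pos: [0.591, 0.2555, 0.1358]
orientation: [-0.0, 0.545, 0.839, -0.0]
ft_force: [-0.9, -0.3, -2.0]
width: 0.402
gripper_force: 70.4
[-0.88111433 -0.30138249 -2.00424591] [-0.02887531  0.02374683  0.00696544]
```

No contact force and the tip is inside the bore. Continuing slowly.

```bash
python3 -m creep '[[[0,0,-0.001],[0,0,0],0.3],[[0,0,-0.002],[0,0,0],0.3],[[0,0,-0.003],[0,0,0],0.3],[[0,0,-0.004],[0,0,0],0.3],[[0,0,-0.005],[0,0,0],0.3],[[0,0,-0.006],[0,0,0],0.3],[[0,0,-0.007],[0,0,0],0.3],[[0,0,-0.008],[0,0,0],0.3]]'
```

```text
time: 16.7
ee_pos: [0.591, 0.2555, 0.1277]
orientation: [-0.0, 0.545, 0.839, 0.0]
ft_force: [0.5, 0.0, -2.0]
width: 0.393
gripper_force: 70.4
```

```bash
python3 -m creep '[[[0,0,-0.002],[0,0,0],0.3],[[0,0,-0.004],[0,0,0],0.3],[[0,0,-0.006],[0,0,0],0.3],[[0,0,-0.008],[0,0,0],0.3],[[0,0,-0.01],[0,0,0],0.3],[[0,0,-0.012],[0,0,0],0.3],[[0,0,-0.014],[0,0,0],0.3],[[0,0,-0.016],[0,0,0],0.3]]'
python3 -m creep '[[[0,0,-0.001],[0,0,0],0.3],[[0,0,-0.002],[0,0,0],0.3],[[0,0,-0.003],[0,0,0],0.3],[[0,0,-0.004],[0,0,0],0.3],[[0,0,-0.005],[0,0,0],0.3],[[0,0,-0.005],[0,0,0],0.3],[[0,0,-0.005],[0,0,0],0.3],[[0,0,-0.005],[0,0,0],0.3]]'
```

```text
time: 17.37
ee_pos: [0.591, 0.2555, 0.1116]
orientation: [0.0, 0.545, 0.839, 0.0]
ft_force: [0.0, -0.3, -3.1]
width: 0.399
gripper_force: 70.4
time: 18.03
ee_pos: [0.591, 0.2555, 0.1069]
orientation: [0.0, 0.545, 0.839, 0.0]
ft_force: [0.4, -0.4, -3.2]
width: 0.399
gripper_force: 70.4
```

```bash
python3 -m creep '[[[0,0,-0.0005],[0,0,0],0.3],[[0,0,-0.001],[0,0,0],0.3],[[0,0,-0.0015],[0,0,0],0.3],[[0,0,-0.002],[0,0,0],0.3],[[0,0,-0.002],[0,0,0],0.3],[[0,0,-0.002],[0,0,0],0.3],[[0,0,-0.002],[0,0,0],0.3],[[0,0,-0.002],[0,0,0],0.3]]'
```

```text
time: 18.7
ee_pos: [0.5911, 0.2556, 0.1067]
orientation: [-0.0, 0.545, 0.839, 0.0]
ft_force: [-3.2, -0.7, 10.5]
width: 0.396
gripper_force: 71.8
```

Seated at the expected height (0.1067), with the contact force rising. Release and retreat.

```bash
python3 -m creep '[[[0,0,0.002],[0,0,0],0.5],[[0,0,0.002],[0,0,0],0.7],[[0,0,0.002],[0,0,0],1],[[0,0,0.002],[0,0,0],1],[[0,0,0.002],[0,0,0],1],[[0,0,0.002],[0,0,0],1],[[0,0,0.01],[0,0,0],1],[[0,0,0.02],[0,0,0],1]]'
python3 -m creep '[[[0,0,0.03],[0,0,0],1],[[0,0,0.06],[0,0,0],1],[[0,0,0.09],[0,0,0],1],[[0,0,0.12],[0,0,0],1],[[-0.01,0,0.14],[0,0,0],1],[[-0.03,0,0.15],[0,0,0],1],[[-0.05,0,0.15],[0,0,0],1],[[-0.05,0,0.15],[0,0,0],1]]'
python3 - <<'E'
from h import *
np.set_printoptions(precision=4,suppress=True)
w=grab('wrist','w7');a=grab('scene','s7')['image'];s=r.sense();print(s['ee_pos'])
h=hsv(w);m=red(w,(150,40,400,330));n,l,st,ce=cv2.connectedComponentsWithStats(m)
for i in range(1,n):
    if st[i,4]>60: mm=(l==i).astype(np.uint8);print(ce[i],st[i,4],line(w,mm,.124))
b=((h[...,0]>100)&(h[...,0]<125)&(h[...,1]>130)).astype(np.uint8)
c=np.vstack(cv2.findContours(b,cv2.RETR_LIST,cv2.CHAIN_APPROX_NONE)[0])[:,0];P=np.array([onz(w,*p,.094)[:2] for p in c]);ctr=np.array([.591,.2555])
for _ in range(30):
    d=np.linalg.norm(P-ctr,axis=1);k=abs(d-.048)<.003;A=np.c_[2*P[k],np.ones(k.sum())];q=np.linalg.lstsq(A,(P[k]**2).sum(1),rcond=None)[0];ctr=q[:2]
print('disc',ctr,np.sqrt(q[2]+ctr@ctr),k.sum())
x=np.hstack([w['image'][50:334,80:432],cv2.resize(a[130:270,250:450],(406,284))]);cv2.imwrite('pics/v7.png',x[:,:,::-1])
E
```

```text
time: 19.37
ee_pos: [0.5904, 0.2553, 0.1246]
orientation: [-0.001, 0.545, 0.839, -0.001]
ft_force: [-0.1, 0.9, 0.3]
width: 0.995
gripper_force: 0.0
time: 20.03
ee_pos: [0.5378, 0.2562, 0.2769]
orientation: [-0.001, 0.544, 0.839, 0.0]
ft_force: [-1.1, -0.2, 0.1]
width: 1.0
gripper_force: 0.0
[0.5409 0.2558 0.276 ]
[302.9068 141.5763] 236 (np.float32(-62.442974), array([0.5612, 0.3168], dtype=float32), array([0.5713, 0.2974], dtype=float32), 236)
[306.1  290.01] 100 (np.float32(40.3422), array([0.6462, 0.1433], dtype=float32), array([0.6592, 0.1544], dtype=float32), 100)
disc [0.5904 0.2553] 0.04611318734805985 205
```

View pics/v7.png

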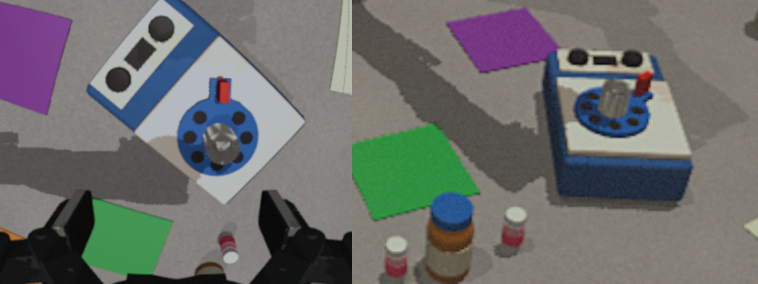

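The carrier sits flat on the white plate, its hub at full-image (300,195) and fin at (303,142) over the red line. The vials and bottle are still standing and the gripper is clear, so I'm handing it in.

```bash
python3 -c "
from rig import r
print(r.close_job())"
```

```text
the job is handed in; nothing more can be done
None
```

The carrier sits flush on the white plate, over the post with its fin above the red line. It was laid on the green mat and released first, the vials and bottle are still standing, and the job was handed in at about 20 s.

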